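# Hold the dodging mask over the print

## Task

Lift the black dodging mask by its orange grip off the free-spinning turntable, carry it over the top of the rack of drying glass plates without touching rack or plates, and hold it level about 15 mm above the blue rectangle on the wet coated sheet, centred on it and lined up with its long sides. Nothing may touch the sheet or its easel, and the job finishes with the gripper still holding the mask there, motionless. The turntable may turn, but the two small bottles must stay standing on it, and everything else on the bench stays where it is.

Things in the scene. Friction and masses are not known exactly. Their poses are not given: they have to be found in the camera images.
- mask_grip (a point): Centre of the dodging mask, half-way up: the mask is a flat black plate 90 x 60 x 4 mm with an upright orange grip block in its middle, 44 mm long, 16 mm thick and 48 mm high above the plate (52 mm overall, about 0.1 kg). The point is on the centre line, 26 mm above the plate's underside. x runs along the plate's 90 mm side and the grip's length, y across the grip's 16 mm thickness, z up. Starts flat on the turntable; half a turn about z makes no difference.
- turntable_top (a point): Centre of the upper face of a round light wooden turntable, 280 mm across, upper face 30 mm above the bench. It is unpowered and spins freely about its vertical axis at the lightest push; it stands still at the start. The mask and two small bottles stand about 78 mm from its centre, 120 degrees apart.
- rectangle (a point): Centre of the dark blue rectangle, 100 x 70 mm, printed on the cream coated sheet (190 x 150 mm) in a fixed grey easel (220 x 180 mm). The point is on the sheet's surface, 14 mm above the bench; the easel's steel edge strips stand 1 mm higher. x runs along the rectangle's 100 mm side, z up.
- rack_top (a point): Centre of the top of the fixed drying rack: a wooden rack 280 mm long (its x), 84 mm wide (its y), with five upright blue glass plates whose tops are 140 mm above the bench, between turntable and easel. The point is at that height, 140 mm above the bench; z up.
- rack: The same drying rack; origin at the centre of its underside, on the bench, x along its 280 mm length.
- easel: The fixed printing easel with the coated sheet; origin at the centre of its underside, on the bench, x along its 220 mm side.
- dropper: Small amber bottle with a black cap, 34 mm across, 72 mm high, loose on the turntable; origin at the centre of its underside.
- salt_jar: Small white jar with a blue lid, 42 mm across, 55 mm high, loose on the turntable; origin at the centre of its underside.
- amber: Big amber bottle, 72 mm across, 160 mm high, loose, beyond the rack; origin at the centre of its underside.
- mug: White mug, 80 mm across, 95 mm high, loose, beyond the rack and to its right; origin at the centre of its underside.
- beaker: Green glass cup, 68 mm across, 90 mm high, loose, beyond the turntable; origin at the centre of its underside.
Things that resemble listed ones, but are neither listed nor needed, are in the scene too. Leave any yellow look-alike of the mug alone.

How it is judged:
By the outcome, as a careful person would: the job done as asked, in the order asked, and still so for the second after the job is handed in, while the arm keeps its last pose, push and grip.
It also fails if it takes over 46 s, if anything falls off the work surface, if the arm or the gripper's body presses on something with over 40 N, if the wrist force passes 120 N, or if a joint passes its speed limit or range.

## Robot

A 6-joint arm with a two-finger parallel gripper is mounted at the origin on the work surface. World frame = base frame: x ahead of the robot, y to its left, z up, the work surface at z = 0. Lengths are in m, angles in rad, forces in N, time in s.
With the tool pointing down it reaches from about 0.35 to 0.975 m from the base axis. Payload 4.9 kg.
Tool frame: the origin (TCP) lies on the centre line of the jaws, within the pads' length; the fingertips stand 8 mm ahead of it and the grasp point (between the pads) lies 11 mm behind it; z points along the fingers, y is the direction in which the jaws open and shut (so a half turn about z gives the same grasp; the last joint's range is limited). The gripper opens to 85 mm and grips with 20 to 120 N. Pads are 22 mm wide; open, the fingers measure 114 mm over their backs; the gripper's body (76 mm by 85 mm) begins 54 mm behind the grasp point. The pads swing forward as they close: fully open they stand 13 mm farther back than shut.
Start: joints at [1.175, 0.053, 1.613, -0, 1.476, -0.119], TCP at [0.171, 0.601, 0.239] pointing down, gripper open.
Joint ranges: [-3.01, 3.01], [-1.01, 2.22], [0.06, 2.58], [-1.02, 4.17], [0.09, 2.62], [-3.14, 3.14]. Speed limits (rad/s): [2.57, 2.57, 3.14, 3.14, 3.14, 3.14].

## Interface

Orientations are given as a rotation vector (axis times angle).
In Python, from station import get_obs, get_image, calibration, finish_job gives the robot as it stands. The module is installed in compiled form; this text tells all that it offers.
- The arm moves only by the shell command python3 -m jog 'ROWS' [FORCE]. ROWS is JSON, a list of rows, each a list of 7 numbers: the shift along the tool's x, y, z in cm, then the turn, a rotation vector about the tool's x, y, z in rad, then the closure in counts, from 0 (fully open) to 255 (shut). In form: [[dx, dy, dz, ax, ay, az, jaw], ...]. A call has 1 to 8 rows; each row is the pose to reach, as a shift and turn from the pose measured when the call began, along the tool's axes at that moment; what a row does not reach only later rows make up. A row lasts 1/12 s, in which the tool goes at most 41.7 mm and 7.16 degrees, less where a joint would pass 70% of its speed; a pose out of reach is approached as far as the arm can. A call with a gripper value outside its range is refused whole. The fingers move at their own pace and stop on an object; FORCE is the grip in N (left out, the last holds). Time passes only in rows, so rows that repeat a pose let the fingers close. It gives the time, the measured TCP pose, the force and the opening at its end, in the units of the state.
- get_obs(): the state, without advancing time (a new reading comes with each control period).
- get_image(name): name is "side" or "top" or "wrist"; returns the picture (400x640x3 uint8, red, green, blue); there is no depth.
- calibration(name): a dict with "vfov" (degrees; the focal length in pixels is half the picture's height over the tangent of half this angle, whatever the lens; pixels are square), "cx", "cy" (the principal point, pixels), "R" (3x3) and "t" (3): a world point X has camera coordinates R X + t. Camera axes: x right, y down, z forward; pixel columns grow to the right and rows downward; lengths in m; the calibration is good to about 2 mm. A picture is of the moment at which its call begins: read the wrist's pose just before it. calibration takes no time and is no camera call; for the wrist camera it gives the pose at the moment of the call.
- finish_job(): hands the job in, once; it reports no verdict.
The state is a dict: "t": time; "q": joint angles; "dq": joint speeds; "effort": joint torques, N m; "tool_pos": TCP position; "tool_rot": TCP orientation; "contact_force": force on the tool from outside, world axes, zero at the start; "wrist_torque": the same for the moment, N m; "opening": finger opening in m.
Only numpy, scipy, OpenCV 4.12 (cv2) and the standard library are available. Lean on these libraries where they do the work, as an engineer would, in place of code of your own. Each camera call takes 0.05 s, during which the arm holds its last target. There are 200 camera calls.

## Working session

There is one attempt and no reset: what is moved stays moved. The work goes in short steps, Python scripts to look and compute and a shell command to move; the robot and the scene stay as the last step left them, time stands still between calls to the robot, and variables do not carry over. Pictures are saved under pics/ and viewed, about 8 in all and at most 12, crops included, and the job is handed in when it is done.

```bash
mkdir -p pics
cat > h.py <<'E'
import numpy as np, cv2
from station import *
from scipy.spatial.transform import Rotation as Ro
def cam(n):
    c=calibration(n); f=200/np.tan(np.radians(c['vfov'])/2)
    return f,c['cx'],c['cy'],np.array(c['R']),np.array(c['t'])
def onz(C,u,v,z):
    f,cx,cy,R,t=C; o=-R.T@t; d=R.T@np.array([(u-cx)/f,(v-cy)/f,1]); return o+d*(z-o[2])/d[2]
def proj(C,X):
    f,cx,cy,R,t=C; p=R@np.array(X)+t; return [cx+f*p[0]/p[2],cy+f*p[1]/p[2]]
def snap(n,name):
    im=get_image(n)[:,:,::-1].copy(); cv2.imwrite(f'pics/{name}.png',im); return im
E
python3 - <<'E'
from h import *
print(get_obs())
for n in('top','side'):
    snap(n,n+'0'); print(n,calibration(n))
E
```

```text
{'t': 0.0, 'q': array([ 1.17499444e+00,  5.33555940e-02,  1.61426540e+00, -1.83014541e-05,
        1.47600576e+00, -1.18983696e-01]), 'dq': array([-0.00234748, -0.0001409 , -0.00263108, -0.00101852, -0.00590363,
        0.00092449]), 'effort': array([ 1.72710534e-04, -3.93683374e+01, -3.70178139e+01, -9.22297477e-05,
        7.12513283e-03, -2.86367538e-05]), 'tool_pos': array([0.1705731 , 0.60065317, 0.23808087]), 'tool_rot': array([-4.33366055e-01, -3.11105226e+00,  3.09669686e-03]), 'contact_force': array([-0.53473652,  0.74102514, -1.01333034]), 'wrist_torque': array([-0.01763637, -0.05307028,  0.06434338]), 'opening': 0.08525352501674462}
top {'vfov': 55.35837159443672, 'cx': 323.0213626256332, 'cy': 201.54863690830882, 'R': array([[ 0.01166638, -0.99980245,  0.01609212],
       [-0.98818479, -0.0139874 , -0.15262758],
       [ 0.15282252, -0.01412138, -0.98815275]]), 't': array([-0.00615743,  0.59401622,  1.09205284])}
side {'vfov': 49.79206886940787, 'cx': 317.25396145360304, 'cy': 197.32417459937096, 'R': array([[-0.91041175, -0.41369329, -0.0028833 ],
       [-0.27529398,  0.61101038, -0.74221259],
       [ 0.3088101 , -0.67492531, -0.6701583 ]]), 't': array([0.5696132 , 0.24180824, 0.88552717])}
```

View pics/top0.png

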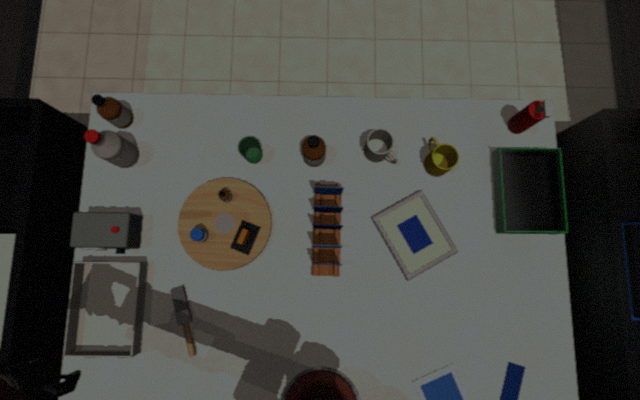

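View pics/side0.png

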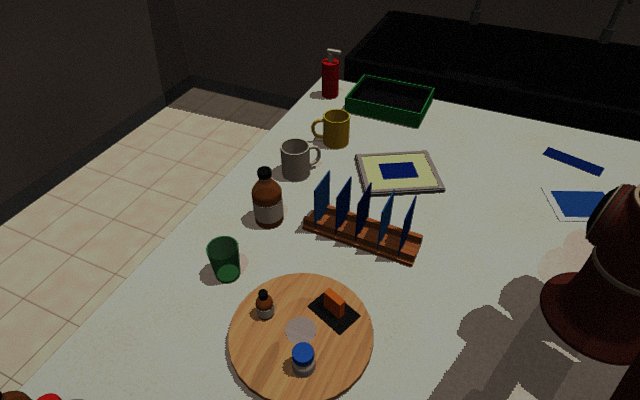

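The top view shows the turntable at (225,223), the mask at (245,237), the rack at (326,230) and the easel at (414,235). There are two blue rectangles. The one at (415,235) lies on a cream sheet in a grey easel, so it fits. The one at (441,388) is on a loose white sheet and doesn't. I'll enlarge to confirm.

Run:
```python
from h import *
im=cv2.imread('pics/top0.png'); s=cv2.imread('pics/side0.png')
def crop(im,x,y,w,h,k): return cv2.resize(cv2.convertScaleAbs(im[y:y+h,x:x+w],alpha=1.6),None,fx=k,fy=k,interpolation=cv2.INTER_CUBIC)
a=crop(im,215,205,60,60,6.667)[:300*2,:400]; b=crop(im,365,185,100,100,4)
c=crop(s,300,280,70,35,5.714)[:200]; d=crop(s,345,140,100,50,4)[:200]
a=cv2.resize(a,(400,400));c=cv2.resize(c,(400,200));d=cv2.resize(d,(400,200))
cv2.imwrite('pics/crop.png',np.vstack([np.hstack([a,b]),np.hstack([c,d])]))
# blue rectangle
C=cam('top')
def blob(m,z,roi,C):
    x,y,w,h=roi; mm=np.zeros_like(m); mm[y:y+h,x:x+w]=m[y:y+h,x:x+w]
    cs,_=cv2.findContours(mm,cv2.RETR_EXTERNAL,cv2.CHAIN_APPROX_NONE); c=max(cs,key=cv2.contourArea)
    P=np.array([onz(C,*p[0],z)[:2] for p in c]); r=cv2.minAreaRect((P*1000).astype(np.float32)); return r,cv2.minAreaRect(c)[0]
for n,I,roi,mr in(('top',im,(385,200,60,70),(225,215,45,45)),('side',s,(370,150,60,40),(300,285,70,60))):
    C=cam(n); B,G,R=[I[:,:,i].astype(int) for i in range(3)]
    print(n,'rect',blob(((B>G*1.5)&(B>R*2)&(B>40)).astype(np.uint8),.014,roi,C))
    print(n,'plate+grip',blob(((R+G+B<130)|((R>2*B)&(R>1.7*G))).astype(np.uint8),.034,mr,C))
    print(n,'grip',blob(((R>2*G)&(R>90)).astype(np.uint8),.082,mr,C))
T=cam('top')
print('rack ends tops',[onz(T,u,v,.0) .round(3) for u,v in((312,276),(339,276),(314,183),(342,183))])
print('tt',onz(T,225,223,.03), 'bottles',onz(T,199,233,.055),onz(T,224,193,.072),'mid',onz(T,225,223,.03))
print(Ro.from_rotvec(get_obs()['tool_rot']).as_matrix().round(3))
```

```text
top rect (((503.8434753417969, -277.9805908203125), (94.58314514160156, 64.52894592285156), 29.62238121032715), (414.3912048339844, 233.8134765625))
top plate+grip (((486.6123962402344, 231.09710693359375), (57.71556854248047, 88.30266571044922), 68.45104217529297), (245.034423828125, 236.92132568359375))Traceback (most recent call last):
  File "<stdin>", line 18, in <module>
  File "<stdin>", line 12, in blob
ValueError: max() iterable argument is empty
```

View pics/crop.png

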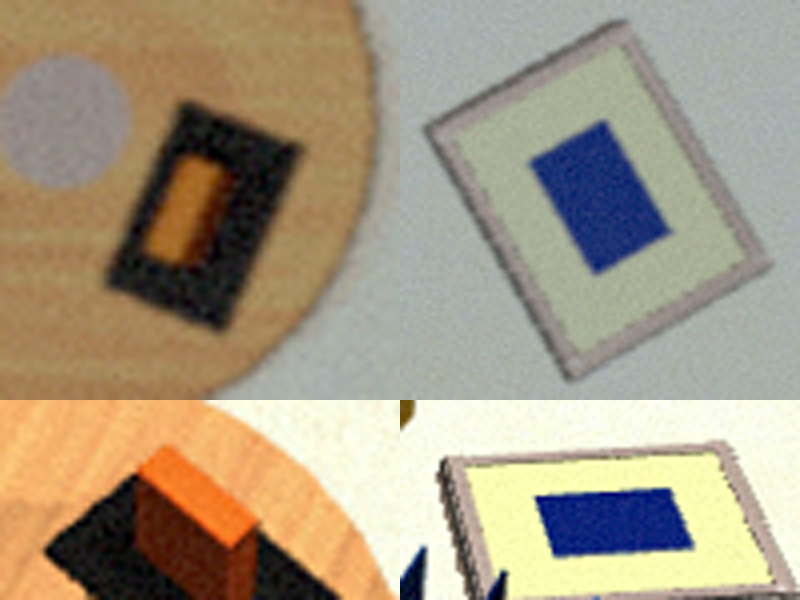

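The crop confirms both: the black plate with the orange grip on the turntable, and the blue rectangle on the cream sheet in the grey easel. The measured sizes of 88x58 and 95x65 mm fit. I'll work out the approach to above the mask.

```bash
cat >> h.py <<'E'
def rel(p,longdeg):
    o=get_obs(); R=Ro.from_rotvec(o['tool_rot']); 
    a=np.radians(longdeg); x=np.array([np.cos(a),np.sin(a),0]); z=np.array([0,0,-1.]); T=Ro.from_matrix(np.c_[x,np.cross(z,x),z])
    print('t',o['t'],'pos',o['tool_pos'].round(4),'F',o['contact_force'].round(1),'open',round(o['opening'],4))
    print('rel cm',((R.inv().apply(np.array(p)-o['tool_pos']))*100).round(2),'rv',(R.inv()*T).as_rotvec().round(4))
E
python3 - <<'E'
from h import *
T=cam('top')
print('rack corners',[onz(T,u,v,.0).round(3) for u,v in((312,276),(339,276),(314,183),(342,183))])
print('tt',onz(T,225,223,.03),'jar',onz(T,199,233,.055),'dropper',onz(T,225,192,.072),'amber',onz(T,313,141,.16))
rel([.4866,.2311,.17],158.45)
E
```

```text
rack corners [array([0.374, 0.031, 0.   ]), array([ 0.375, -0.05 ,  0.   ]), array([0.659, 0.03 , 0.   ]), array([ 0.661, -0.058,  0.   ])]
tt [0.52749205 0.29332556 0.03      ] jar [0.49500145 0.36106203 0.055     ] dropper [0.61407298 0.2877626  0.072     ] amber [0.7442354  0.03263093 0.16      ]
t 0.1 pos [0.1706 0.6007 0.2382] F [-0.8  0.8  0.7] open 0.0854
rel cm [-40.5  -26.9    6.86] rv [-0.0019 -0.0001  0.0993]
```

```bash
python3 -m jog '[[-5,-3.3,0.8,0,0,0.01,40],[-10,-6.6,1.7,0,0,0.025,60],[-15,-10,2.5,0,0,0.04,80],[-20,-13.3,3.4,0,0,0.05,90],[-25,-16.6,4.2,0,0,0.06,90],[-30,-20,5,0,0,0.08,90],[-35,-23.3,6,0,0,0.09,90],[-38,-25.3,6.5,0,0,0.099,90]]' 40
python3 - <<'E'
from h import *
rel([.4866,.2311,.17],158.45)
E
```

```text
t: 0.77
tool_pos: [0.3852, 0.3481, 0.1913]
tool_rot: [-0.587, -3.086, 0.003]
contact_force: [1.4, -0.6, 0.2]
opening: 0.0553
t 0.7667 pos [0.3852 0.3481 0.1913] F [ 1.4 -0.6  0.2] open 0.0553
rel cm [-13.72  -7.16   2.14] rv [-0.0021 -0.0002  0.0001]
```

```bash
python3 -m jog '[[-4,-2,0.6,-0.002,0,0,90],[-8,-4.2,1.3,-0.002,0,0,90],[-11,-5.8,1.7,-0.002,0,0,90],[-13,-6.8,2,-0.002,0,0,90],[-13.7,-7.16,2.1,-0.002,0,0,90],[-13.7,-7.16,2.1,-0.002,0,0,90],[-13.7,-7.16,2.1,-0.002,0,0,90],[-13.7,-7.16,2.1,-0.002,0,0,90]]'
python3 - <<'E'
from h import *
rel([.4866,.2311,.052],158.45)
C=cam('wrist'); im=snap('wrist','w1')
for z in(.034,.082): print(z,proj(C,[.4866,.2311,z]))
cv2.imwrite('pics/w1b.png',cv2.convertScaleAbs(im,alpha=1.5))
E
```

```text
t: 1.43
tool_pos: [0.4855, 0.2323, 0.1704]
tool_rot: [-0.585, -3.086, -0.001]
contact_force: [0.5, 0.3, 0.4]
opening: 0.0549
t 1.4333 pos [0.4855 0.2323 0.1704] F [0.5 0.3 0.4] open 0.0549
rel cm [-0.15 -0.07 11.84] rv [ 0.0002 -0.0008  0.0016]
0.034 [np.float64(316.75735133078837), np.float64(191.33616041205843)]
0.082 [np.float64(316.7485136850792), np.float64(209.23439027914637)]
```

View pics/w1b.png

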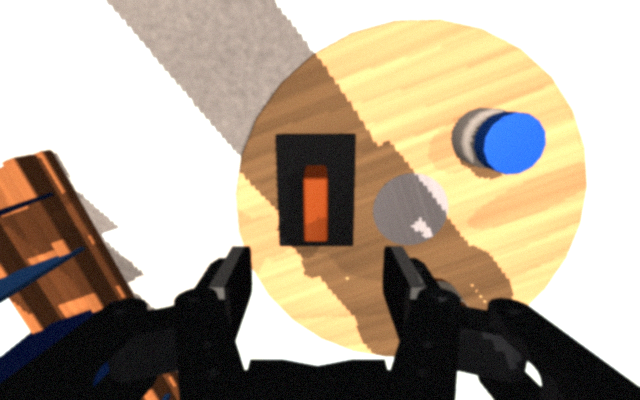

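The wrist view shows the plate spanning (276..355, 134..245) and the grip top centred at about (315,210). The prediction was (316.7,209), so it agrees within 1 to 2 px. I'll refine.

Run:
```python
from h import *
C=cam('wrist'); im=cv2.imread('pics/w1.png').astype(int); B,G,R=[im[:,:,i] for i in range(3)]
m=((R>1.8*G)&(R>100)).astype(np.uint8); m[:, :250]=0; m[:,380:]=0; m[:,:][:120]=0
c=max(cv2.findContours(m,0,1)[0],key=cv2.contourArea); print(cv2.boundingRect(c))
m=((R+G+B)<70).astype(np.uint8); m[:125]=0;m[246:]=0;m[:,:260]=0;m[:,370:]=0
c=max(cv2.findContours(m,0,1)[0],key=cv2.contourArea); print(cv2.boundingRect(c))
P=np.array([onz(C,*p[0],.034)[:2]*1000 for p in c],np.float32); print(cv2.minAreaRect(P))
print(onz(C,315,210,.082))
```

```text
(304, 178, 23, 63)
(277, 135, 77, 110)
((486.6410217285156, 230.2806854248047), (57.99333953857422, 87.48145294189453), 68.71881103515625)
[0.48671021 0.23000074 0.082     ]
```

```bash
python3 -m jog '[[-0.18,-0.14,2,0,0,-0.003,90],[-0.18,-0.14,4,0,0,-0.003,90],[-0.18,-0.14,6,0,0,-0.003,90],[-0.18,-0.14,8,0,0,-0.003,90],[-0.18,-0.14,9.5,0,0,-0.003,90],[-0.18,-0.14,10.5,0,0,-0.003,90],[-0.18,-0.14,11.3,0,0,-0.003,90],[-0.18,-0.14,11.7,0,0,-0.003,90]]'
python3 - <<'E'
from h import *
rel([.4867,.2303,.053],158.7)
E
```

```text
t: 2.15
tool_pos: [0.486, 0.2311, 0.0528]
tool_rot: [-0.577, -3.087, -0.0]
contact_force: [0.1, -0.2, 0.1]
opening: 0.0551
t 2.15 pos [0.486  0.2311 0.0528] F [ 0.1 -0.2  0.1] open 0.0551
rel cm [-0.1  -0.05 -0.02] rv [-0.0002 -0.0011  0.002 ]
```

```bash
python3 -m jog '[[-0.1,-0.05,0,0,0,0.002,110],[-0.1,-0.05,0,0,0,0.002,130],[-0.1,-0.05,0,0,0,0.002,150],[-0.1,-0.05,0,0,0,0.002,170],[-0.1,-0.05,0,0,0,0.002,180],[-0.1,-0.05,0,0,0,0.002,190],[-0.1,-0.05,0,0,0,0.002,200],[-0.1,-0.05,0,0,0,0.002,210]]' 50; python3 -m jog '[[0,0,0,0,0,0,230],[0,0,0,0,0,0,255],[0,0,0,0,0,0,255],[0,0,0,0,0,0,255],[0,0,0,0,0,0,255]]' 50
```

```text
t: 2.82
tool_pos: [0.4869, 0.2303, 0.0531]
tool_rot: [-0.581, -3.087, -0.0]
contact_force: [0.4, 0.0, 1.6]
opening: 0.0155
t: 3.23
tool_pos: [0.487, 0.2303, 0.0532]
tool_rot: [-0.581, -3.087, -0.0]
contact_force: [0.5, -0.5, 0.2]
opening: 0.0154
```

Gripped at 15.4 mm. I'll lift straight up.

```bash
python3 -m jog '[[0,0,-0.5,0,0,0,255],[0,0,-2,0,0,0,255],[0,0,-4,0,0,0,255],[0,0,-7,0,0,0,255],[0,0,-10,0,0,0,255],[0,0,-13,0,0,0,255],[0,0,-15.5,0,0,0,255],[0,0,-17,0,0,0,255]]' 50; python3 -m jog '[[0,0,-0.5,0,0,0,255],[0,0,-0.5,0,0,0,255],[0,0,-0.5,0,0,0,255]]'
python3 - <<'E'
from h import *
rel([.5038,-.278,.215],209.6)
rel([.5038,-.278,.215],158.7)
snap('side','s2'); im=snap('wrist','w2'); cv2.imwrite('pics/c2.png',np.hstack([cv2.convertScaleAbs(cv2.imread('pics/s2.png')[:,150:550],alpha=1.4),im[:,120:520]]))
E
```

```text
t: 3.9
tool_pos: [0.488, 0.2306, 0.2271]
tool_rot: [0.58, 3.084, 0.004]
contact_force: [0.0, -0.5, -1.3]
opening: 0.0153
t: 4.15
tool_pos: [0.4877, 0.2305, 0.2314]
tool_rot: [0.58, 3.085, 0.003]
contact_force: [-1.2, 0.6, -1.5]
opening: 0.0153
t 4.15 pos [0.4877 0.2305 0.2314] F [-1.2  0.6 -1.5] open 0.0153
rel cm [-19.97 -46.79   1.57] rv [ 0.0014  0.0034 -0.8884]
t 4.15 pos [0.4877 0.2305 0.2314] F [-1.2  0.6 -1.5] open 0.0153
rel cm [-19.97 -46.79   1.57] rv [ 0.0026  0.0024 -0.    ]
```

View pics/c2.png

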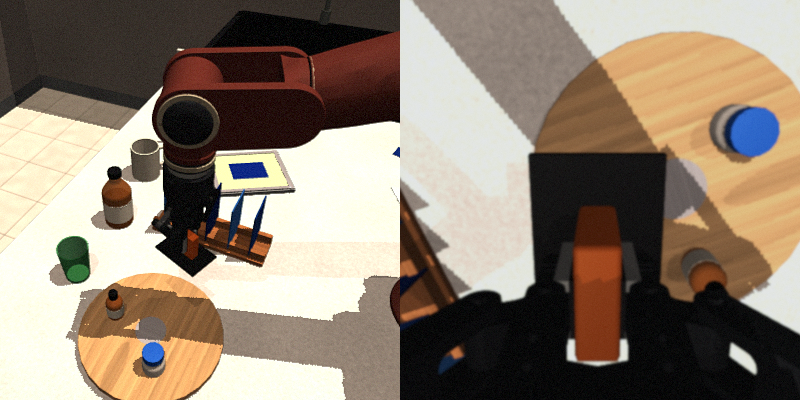

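The wrist and side views show the mask held square in the jaws, and both bottles standing. Next I carry it over the rack at TCP z of about 0.23, which puts the mask underside near 0.208.

```bash
python3 -m jog '[[-0.5,-1.2,0,0,0,-0.02,255],[-1.5,-3.5,0,0,0,-0.06,255],[-2.8,-6.6,0,0,0,-0.12,255],[-4.2,-9.8,0,0,0,-0.19,255],[-5.6,-13.1,0,0,0,-0.26,255],[-7,-16.4,0,0,0,-0.33,255],[-8.4,-19.7,0,0,0,-0.4,255],[-9.8,-23,0,0,0,-0.46,255]]'
python3 - <<'E'
from h import *
rel([.5038,-.278,.215],209.6)
E
```

```text
t: 4.92
tool_pos: [0.4936, -0.0211, 0.2277]
tool_rot: [0.144, -3.136, -0.002]
contact_force: [0.2, -0.5, -1.3]
opening: 0.0151
t 4.9167 pos [ 0.4936 -0.0211  0.2277] F [ 0.2 -0.5 -1.3] open 0.0151
rel cm [  1.34 -25.68   1.23] rv [ 0.0021 -0.002  -0.4249]
```

```bash
python3 -m jog '[[0.2,-3.5,0,0,0,-0.06,255],[0.4,-7,0,0,0,-0.12,255],[0.6,-10.5,0,0,0,-0.19,255],[0.8,-14,0,0,0,-0.26,255],[1,-17.5,0,0,0,-0.32,255],[1.2,-21,0,0,0,-0.37,255],[1.3,-23.5,0,0,0,-0.4,255],[1.34,-25,0.5,0.002,-0.002,-0.42,255]]' && python3 -m jog '[[0,-0.5,0,0,0,-0.005,255],[0,-0.5,0,0,0,-0.005,255],[0,-0.5,0,0,0,-0.005,255],[0,-0.5,0,0,0,-0.005,255]]'
python3 - <<'E'
from h import *
rel([.5038,-.278,.15],209.6)
C=cam('wrist'); im=snap('wrist','w3'); print(proj(C,[.5038,-.278,.014]))
cv2.imwrite('pics/w3b.png',cv2.convertScaleAbs(im,alpha=1.3))
E
```

```text
t: 5.58
tool_pos: [0.5026, -0.2741, 0.2211]
tool_rot: [0.793, -3.039, -0.001]
contact_force: [0.4, 0.3, -0.6]
opening: 0.0156
t: 5.92
tool_pos: [0.505, -0.2772, 0.2206]
tool_rot: [0.802, -3.036, -0.003]
contact_force: [0.5, -0.2, -1.7]
opening: 0.0153
t 5.9167 pos [ 0.505  -0.2772  0.2206] F [ 0.5 -0.2 -1.7] open 0.0153
rel cm [ 0.13 -0.03  7.06] rv [ 0.0021 -0.0013 -0.0003]
[np.float64(317.4610644065865), np.float64(171.71274906177956)]
```

View pics/w3b.png

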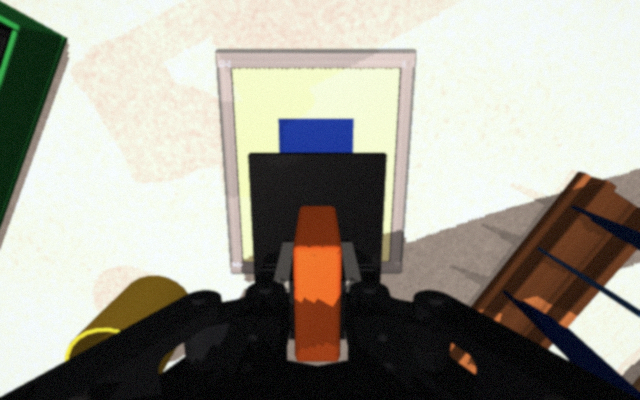

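The wrist view shows the blue far corners at about (279,119) and (353,119), the plate's far edge at (249..386,153) and the easel corners at (217,50), (415,50), (231,272) and (403,272). I'll use these to refine the rectangle and the held plate's pose.

Run:
```python
from h import *
C=cam('wrist'); o=get_obs(); R=Ro.from_rotvec(o['tool_rot']); im=cv2.imread('pics/w3.png').astype(int); B,G,Rr=[im[:,:,i] for i in range(3)]
x=R.as_matrix()[:,0]; print('tool x yaw',np.degrees(np.arctan2(x[1],x[0])))
m=((B>1.5*G)&(B>2*Rr)&(B>50)).astype(np.uint8); m[:100]=0;m[160:]=0;m[:,:260]=0;m[:,370:]=0
ys,xs=np.nonzero(m); print('blue',xs.min(),xs.max(),ys.min(),ys.max())
def loc(P): return (R.inv().apply(P-o['tool_pos'])*1000).round(1)
# per-edge fits
L=[];Rg=[];T=[]
for v in range(124,148): r=np.nonzero(m[v])[0]; L.append((r.min()-.5,v)); Rg.append((r.max()+.5,v))
for u in range(285,348): c=np.nonzero(m[:,u])[0]; T.append((u,c.min()-.5))
for n,E in(('L',L),('R',Rg),('T',T)):
    W=np.array([loc(onz(C,*p,.014)) for p in E])[:,:2]; d=cv2.fitLine(W.astype(np.float32),cv2.DIST_HUBER,0,.01,.01).ravel(); print('rect edge',n,d.round(3))
# plate
zt=o['tool_pos'][2]-.019
m=((Rr+G+B)<90).astype(np.uint8)
L=[];Rg=[];T=[]
for v in range(160,230):
    r=np.nonzero(m[v,235:300])[0]; L.append((r.min()+235-.5,v)); r=np.nonzero(m[v,340:400])[0]
    r=r[r<55]; Rg.append((340+r.max()+.5,v))
for u in range(258,380): c=np.nonzero(m[145:200,u])[0]; T.append((u,145+c.min()-.5))
for n,E in(('L',L),('R',Rg),('T',T)):
    W=np.array([loc(onz(C,*p,zt)) for p in E])[:,:2]; print('plate edge',n,cv2.fitLine(W.astype(np.float32),cv2.DIST_HUBER,0,.01,.01).ravel().round(3))
for p in((217,50),(415,50)): print('easel',loc(onz(C,*p,.015)))
print(R.as_matrix()[:,2].round(4))
```

```text
tool x yaw -150.3993730615105
blue 280 352 120 152
rect edge L [ 1.000e+00  2.700e-02  3.437e+01 -3.629e+01]
rect edge R [ 1.000e+00 -2.400e-02  3.307e+01  3.151e+01]
rect edge T [-0.     1.    50.3   -1.927]
plate edge L [  1.     -0.     26.987 -29.904]
plate edge R [1.000e+00 2.000e-03 2.793e+01 2.814e+01]
plate edge T [ 7.000e-03 -1.000e+00  4.566e+01  1.540e+00]
easel [110.3 -89.2 205.9]
easel [110.3  85.5 206.2]
[-1.7e-03  7.0e-04 -1.0e+00]
```

```bash
python3 -m jog '[[0,-0.05,1,0.002,-0.001,0,255],[0,-0.1,3,0.002,-0.001,0,255],[0,-0.15,5.5,0.002,-0.001,0,255],[0,-0.15,8,0.002,-0.001,0,255],[0,-0.15,10,0.002,-0.001,0,255],[0,-0.15,11.2,0.002,-0.001,0,255],[0,-0.15,11.8,0.002,-0.001,0,255],[0,-0.15,12,0.002,-0.001,0,255]]'; python3 -m jog '[[0,0,0.2,0,0,0,255],[0,0,0.2,0,0,0,255],[0,0,0.2,0,0,0,255]]';python3 - <<'E'
from h import *
rel([.5038,-.278,.052],209.6)
im=snap('wrist','w4')
cv2.imwrite('pics/w4b.png',cv2.resize(cv2.convertScaleAbs(im[20:320,120:520],alpha=1.4),None,fx=2,fy=2,interpolation=cv2.INTER_CUBIC))
E
```

```text
t: 6.63
tool_pos: [0.5052, -0.2776, 0.0997]
tool_rot: [0.803, -3.036, -0.001]
contact_force: [-0.2, 0.0, -2.1]
opening: 0.0155
t: 6.88
tool_pos: [0.5059, -0.278, 0.099]
tool_rot: [-0.803, 3.037, -0.001]
contact_force: [0.3, -0.3, -2.0]
opening: 0.0159
t 6.8833 pos [ 0.5059 -0.278   0.099 ] F [ 0.3 -0.3 -2. ] open 0.0159
rel cm [0.18 0.11 4.7 ] rv [-0.0009  0.0002  0.0006]
```

View pics/w4b.png

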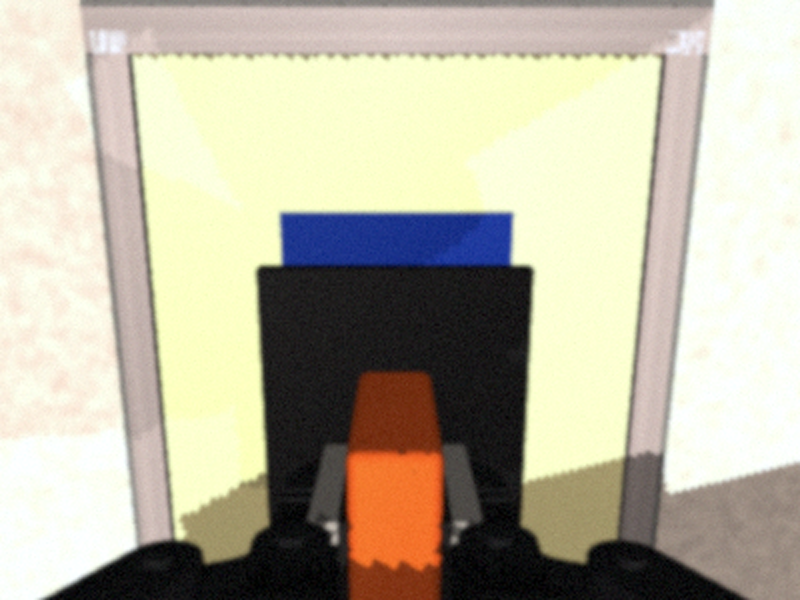

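Close view, crop pixels at 2x: blue far corners (281,213) and (512,213), plate far corners (258,267) and (533,267), sheet corners (130,55) and (660,55). The lateral centres agree within about 1 px. I'll compute the residuals.

Run:
```python
from h import *
C=cam('wrist'); o=get_obs(); R=Ro.from_rotvec(o['tool_rot'])
def loc(u,v,z): return (R.inv().apply(onz(C,u/2+120,v/2+20,z)-o['tool_pos'])*1000).round(1)[:2]
for n,p,z in(('rect',((281,213),(512,213)),.014),('sheet',((130,55),(660,55)),.0145),('easel',((80,5),(713,5)),.015),('plate',((258,267),(533,267)),o['tool_pos'][2]-.019)): print(n,[loc(*q,z) for q in p])
```

```text
rect [array([ 52.2, -34.9]), array([52.2, 34.5])]
sheet [array([ 96.3, -75.9]), array([96.2, 74.5])]
easel [array([109.1, -88.3]), array([109.1,  87.7])]
plate [array([ 45.3, -30.1]), array([45.3, 28.9])]
```

```bash
python3 -m jog '[[0.05,0.02,0.6,0,0,0,255],[0.1,0.05,1.4,0,0,0,255],[0.15,0.05,2.2,0,0,0,255],[0.15,0.05,3,0,0,0,255],[0.15,0.05,3.6,0,0,0,255],[0.15,0.05,4.1,0,0,0,255],[0.15,0.05,4.4,0,0,0,255],[0.15,0.05,4.55,0,0,0,255]]'; python3 -m jog '[[0,0,0,0,0,0,255],[0,0,0,0,0,0,255],[0,0,0,0,0,0,255]]';python3 - <<'E'
from h import *
rel([.5038,-.278,.052],209.6)
im=snap('wrist','w5'); s=snap('side','s5'); t=snap('top','t5')
a=cv2.resize(cv2.convertScaleAbs(im[60:260,170:470],alpha=1.4),None,fx=2,fy=2,interpolation=cv2.INTER_CUBIC)
b=cv2.resize(cv2.convertScaleAbs(s[130:205,330:455],alpha=1.6),(200,200*75//125)); c=cv2.convertScaleAbs(t[130:290,170:370],alpha=1.6)
d=cv2.resize(cv2.convertScaleAbs(s[250:400,200:400],alpha=1.4),(200,150)); r=np.vstack([b,c,d]); r=cv2.copyMakeBorder(r,0,max(0,430-len(r)),0,0,0)
a=cv2.copyMakeBorder(a,0,len(r)-400,0,0,0)
cv2.imwrite('pics/c5.png',np.hstack([a,r]))
E
```

```text
t: 7.6
tool_pos: [0.5041, -0.2782, 0.0527]
tool_rot: [0.803, -3.037, -0.0]
contact_force: [-0.8, 1.0, -1.4]
opening: 0.0155
t: 7.85
tool_pos: [0.5044, -0.2784, 0.0531]
tool_rot: [-0.803, 3.037, -0.001]
contact_force: [-0.6, 0.4, -0.9]
opening: 0.0152
t 7.85 pos [ 0.5044 -0.2784  0.0531] F [-0.6  0.4 -0.9] open 0.0152
rel cm [0.03 0.06 0.11] rv [-0.0006  0.      0.0006]
```

View pics/c5.png

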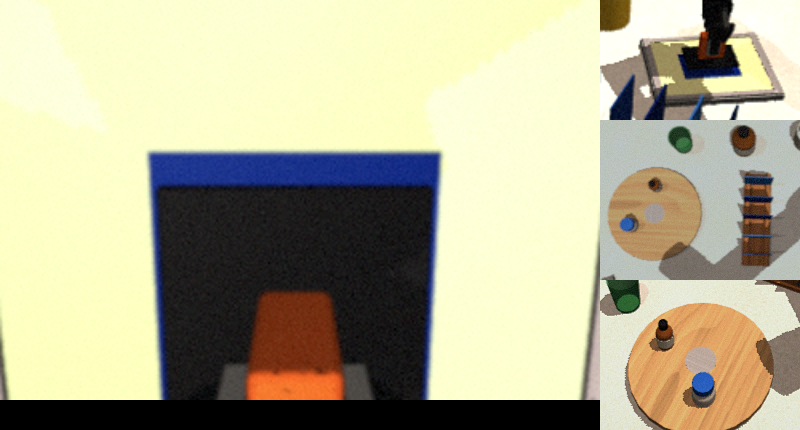

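Final wrist view: the blue far corners are at (149,152) and (441,152), and the plate's at (158,186) and (433,186). The mask is laterally centred and square to the rectangle, the bottles are standing, and everything else is in place.

Run:
```python
from h import *
C=cam('wrist'); o=get_obs(); R=Ro.from_rotvec(o['tool_rot'])
def loc(u,v,z): return (R.inv().apply(onz(C,u/2+170,v/2+60,z)-o['tool_pos'])*1000).round(1)[:2]
print([loc(*q,.014) for q in((149,152),(441,152))],[loc(*q,o['tool_pos'][2]-.019) for q in((158,186),(433,186))])
rel([.5038,-.278,.052],209.6); print(abs(o['dq']).max())
# side-camera check of blue margins round plate
S=cam('side'); b=cv2.imread('pics/s5.png')
x=R.as_matrix()[:,0]; p=o['tool_pos']; print('underside z',p[2]-.023)
```

```text
[array([ 50.9, -35.7]), array([50.9, 34.2])] [array([ 45.5, -30.1]), array([45.5, 28.9])]
t 8.0 pos [ 0.5043 -0.2784  0.0531] F [ 0.6  0.2 -2. ] open 0.0152
rel cm [0.03 0.06 0.11] rv [-0.0006  0.      0.0006]
0.0017916751876506229
underside z 0.03012801951289361
```

The residual is 0.4 mm along and 0.15 mm across. The underside is about 16 mm above the sheet, so I'll lower it 1 mm and let it settle.

```bash
python3 -m jog '[[0.03,0,0.1,0,0,0,255],[0.03,0,0.1,0,0,0,255],[0.03,0,0.1,0,0,0,255],[0.03,0,0.1,0,0,0,255],[0.03,0,0.1,0,0,0,255],[0.03,0,0.1,0,0,0,255],[0.03,0,0.1,0,0,0,255],[0.03,0,0.1,0,0,0,255]]'
python3 - <<'E'
from h import *
o=get_obs(); rel([.5038,-.278,.052],209.6); print(abs(o['dq']).max()); print(finish_job())
E
```

```text
t: 8.67
tool_pos: [0.5041, -0.2785, 0.0521]
tool_rot: [-0.803, 3.037, -0.001]
contact_force: [0.2, 0.1, -1.5]
opening: 0.0157
t 8.6667 pos [ 0.5041 -0.2785  0.0521] F [ 0.2  0.1 -1.5] open 0.0157
rel cm [-0.    0.06  0.01] rv [-0.0007  0.      0.0006]
0.00229700915529829
the job is handed in; nothing more can be done
None
```

I gripped the mask by its orange grip and lifted it straight off the turntable. I carried it over the rack with about 65 mm to spare, and it is now held still and level above the blue rectangle. I handed the job in at 8.7 s.

- **Position:** in the last wrist picture the mask was within about 0.5 mm of the rectangle's centre and within 0.1° of its long sides. The top-camera estimate differs by 0.6 mm across.
- **Height:** the mask's underside is about 15 mm above the sheet. I worked this out from the tool height and did not measure it directly.
- **Contact and surroundings:** force readings were no more than about 2 N at every check. Both small bottles were still standing in the last pictures, and everything else in view (rack, plates, big amber bottle, beaker) looked unmoved. I did not compare the white mug's position before and after.
- **Disagreement:** at 0.22 m height the wrist camera differed from the top camera by about 2 mm. The close-range wrist view settled it, and no check failed.

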